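# Open the lock-out padlock and present it

### The arm

A 6-joint arm with a two-finger parallel gripper is mounted at the origin on a cart in front of the work surface, level with it; the furniture and walls round the work are solid. World frame = base frame: x ahead of the robot, y to its left, z up, the work surface at z = 0. Lengths are in m, angles in rad, forces in N, time in s.
With the tool pointing down it reaches from about 0.35 to 0.975 m from the base axis. Payload 4.9 kg.
Tool frame: the origin (TCP) lies midway between the tips of the shut fingers; the grasp point (between the pads) lies 19 mm behind it; z points along the fingers, y is the line along which they close (so a half turn about z gives the same grasp; the last joint's range is limited). The gripper opens to 85 mm and grips with 20 to 120 N. Pads are 22 mm wide; open, the fingers measure 114 mm over their backs; the gripper's body (76 mm by 85 mm) begins 54 mm behind the grasp point. The pads swing forward as they close: fully open they stand 13 mm farther back than shut.
Start: joints at [1.015, 0.053, 1.613, -0, 1.476, -0.119], TCP at [0.264, 0.566, 0.209] pointing down, gripper open.
Joint ranges: [-3.01, 3.01], [-1.01, 2.22], [0.06, 2.58], [-1.02, 4.17], [0.09, 2.62], [-3.14, 3.14]. Speed limits (rad/s): [2.57, 2.57, 3.14, 3.14, 3.14, 3.14].

### API

Orientations are given as a unit quaternion [w, x, y, z].
In Python, from plant import state, grab_frame, job_done, cut_out, place_of gives the robot as it stands.
- The arm moves only by the tool jog_arm, never from a script. Its argument "motion" is text: rows parted by semicolons, each of 7 numbers parted by spaces: the opening in per cent of the stroke, from 0 (shut) to 100 (fully open), then the shift along the tool's x, y, z as a fraction of full scale, then the turn, a rotation vector about the tool's x, y, z as a fraction of full scale. A call has exactly 5 rows; each row is the pose to reach, as a shift and turn from the pose commanded when the call began, along the tool's axes at that moment; what a row does not reach only later rows make up. Full scale, the value 1, is 50 cm for a shift and 1.5 rad for a turn. A row lasts 1/8 s, in which the tool goes at most 62.5 mm and 10.7 degrees, less where a joint would pass 70% of its speed; a pose out of reach is approached as far as the arm can. A call with a number of a shift or a turn outside -1 to 1 is refused whole. A call with a gripper value outside its range is refused whole. The fingers move at their own pace and stop on an object; the grip force is fixed at half the most. Time passes only in rows, so rows that repeat a pose let the fingers close, or fill a call up. It gives the time, the measured TCP pose, the force, the opening and the grip force at its end, in the units of the state.
- state(): the state, without advancing time (a new reading comes with each control period).
- grab_frame(name): name is "scene" or "top" or "wrist"; returns a dict with "color" (480x640x3 uint8, red, green, blue), "range_z" (480x640 float32, m along the optical axis (not along the pixel's ray), 0 where there is no reading), "intrinsics" (3x3 intrinsics, pixels), "world_from_camera" (4x4, takes a point from camera to world coordinates). Camera axes: x right, y up, looking along -z (the intrinsics and any distortion apply to the point x, -y, -z); pixel columns grow to the right and rows downward; lengths in m; the calibration is good to about 2 mm. A picture is of the moment at which its call begins.
- job_done(): hands the job in; it is judged then, once.
Trained networks look in the newest picture that a camera, given by its name, has taken for a name from the list of things; names that differ only in an ending like _2 or _b are one class to them, and where a whole thing is asked for, a point or a joint stands for the part that bears it (a point fixed in the world has none). Each returns a list of dicts, best first, with "p" (0 to 1); they miss things now and then, are a little off and sometimes report something else, mostly with a low value. They report only what shows in the picture. A call takes as long as a camera call.
- cut_out(camera, thing): "pixels" (480x640 bool, what is visible of it).
- place_of(camera, thing): "at" ([x, y, z] in m, in world coordinates, good to about 4 mm: a listed point, or the origin of a listed thing).
The state is a dict: "time": time; "joint_pos": joint angles; "joint_vel": joint speeds; "joint_efforts": joint torques, N m; "tool_pos": TCP position; "tool_rot": TCP orientation; "contact_force": force on the tool from outside, world axes, zero at the start; "ft_torque": the same for the moment, N m; "gripper_width": opening from 0.0 (shut) to 1.0 (fully open); "grasp_force": force on a finger pad.
Only numpy, scipy, OpenCV 4.12 (cv2) and the standard library are available. Lean on these libraries where they do the work, as an engineer would, in place of code of your own. Each camera call takes 0.05 s, during which the arm holds its last target. There are 200 camera calls.

### The job

Open the red combination padlock that lies in its blue cradle: turn the black dial clockwise, click by click, until its white pointer clicks in at the yellow mark, then pull the steel shackle straight out of the body to its stop, while the lock stays in the cradle. Then lift the open lock out of the cradle and present it: finish while holding it still, dial up and about level, with its body at least 15 cm above the bench, and do not let go. Leave the other things on the bench alone.

Things in the scene. Friction and masses are not known exactly. Their poses are not given: they have to be found in the camera images.
- lock_center (a point): Centre of the red padlock body, 70 (x) x 76 (y) x 34 (z) mm, lying loose on its back in the cradle, 0.35 to 0.55 kg in all; centre 31 mm above the bench at first. The shackle sticks out towards -x of this frame; z points up, out of the dial face. Yellow mark on the face at its -x edge; white ticks, one a click, round the dial. Its lowest 10 mm are inside the cradle's rim.
- dial_grip (a point): On the dial's axis, 35 mm above lock_center, mid-height of its bar grip. Black disc, 48 mm diameter, 6 mm thick, with a black bar on it 44 mm long (own x), 14 mm wide (own y), reaching 11 mm above and 11 mm below this point. The white pointer runs along the bar's top to its -x end. The lock can be lifted straight up by this bar.
- dial (a joint): Dial angle, rad, positive anticlockwise from above: 0 = pointer at the yellow mark, the opening notch. Starts at 0.4 to 1.7: turn it clockwise to 0. End stops at -0.7 and 2.5. A spring clicks every 0.524 rad (also at 0), takes up to 0.1 N m to pass, and pulls the released dial into the nearest click. The shackle is free only within about 0.12 rad of 0.
- shackle_bow (a point): Middle of the shackle's bow, a steel U of 9 mm round bar. The bow's straight part runs along this frame's y for 30 mm, 80 mm from lock_center towards -x when shut, 31 mm above the bare bench; legs 50 mm apart (axes), 41 mm free between them; 33 mm free between bow and cradle. Axes as lock_center's.
- shackle (a joint): How far the shackle is drawn out of the body towards its -x, m: 0 shut, 0.022 fully open at its stop; it stays where it is left; sliding takes 3 to 5 N if slow; while the dial is off its notch it is blocked after 1 to 4 mm.
- cradle: Blue steel cradle fixed to the bench, 83 (x) x 89 (y) mm, with screw ears on its +y and -y sides (to 66 mm from the middle, 9 mm high). Origin: centre of its underside, on the bench; axes as the lock's at first. Floor 14 mm, rim 24 mm above the bench; the pocket leaves 1.5 mm round the lock, holding it. To the right a tester cabinet, 225 mm tall, begins at x 0.53, y -0.11.
- marker_black: Bystander: black felt marker, 16x136x16 mm, origin at its middle underneath.
- caliper: Bystander: steel vernier caliper, 74x262x8 mm, origin at its middle underneath.
- tape_black: Bystander: roll of black tape, 66x66x19 mm, origin at its middle underneath.
- nippers: Bystander: side cutters with red grips, 51x144x11 mm, origin at their middle underneath.
- stopwatch: Bystander: black stopwatch, 62x61x17 mm, origin at its middle underneath.

How it is judged:
On the way, in this order (a step that is already met when the one before it is completed fails the run):
1. the dial stands in the opening notch with the shackle still shut and the lock in the cradle (value of joint dial between -0.12 and 0.12 rad and value of joint shackle below 0.004 m and horizontal distance between lock_center and cradle below 0.01 m and height (world z) of lock_center below 0.04 m), for 0.2 s.
2. the shackle is pulled open to its stop with the lock still in the cradle (value of joint shackle above 0.018 m and horizontal distance between lock_center and cradle below 0.01 m and height (world z) of lock_center below 0.04 m), for 0.2 s.
At the end, for the whole second after the job is handed in: The fingers hold the lock (more than 2 N), clear of the cradle, its centre more than 0.15 m above the bench, its dial face up within 0.35 rad of level, still (under 0.03 m/s and 0.3 rad/s), with the shackle drawn out more than 17 mm (value of joint shackle above 0.017 m and height (world z) of lock_center above 0.15 m and angle between lock_center's own z axis and vertical below 0.35 rad and contact force between the fingers and lock above 2 N and contact force between lock and cradle below 0.1 N and linear speed of lock below 0.03 m/s and angular speed of lock below 0.3 rad/s); the arm keeps its last pose, push and grip.
It fails at once if a bystander (marker, caliper, tape, nippers, stopwatch) is moved more than 4 cm (distance of any of marker_black, caliper, tape_black, nippers, stopwatch from where it was at the start of the episode above 0.04 m).
It also fails if it takes over 72 s, if anything falls off the work surface, if the arm or the gripper's body presses on something with over 40 N, if the wrist force passes 120 N, or if a joint passes its speed limit or range.

## Working session

There is one attempt and no reset: what is moved stays moved. The work goes in short steps, Python scripts to look and compute and a tool call to move; the robot and the scene stay as the last step left them, time stands still between calls to the robot, and variables do not carry over. Pictures are saved under pics/ and viewed, at most 10 in all, crops included, and the job is handed in when it is done.

Besides the shell and the picture viewer there is one more tool, called as name(argument=value, ...), one argument or row to a line, values as JSON. jog_arm: Moves the arm, as the interface text tells. Shift numbers are shares of 50 cm and turn numbers shares of 1.5 rad, none past 1 either way. Its arguments: {"type":"object","properties":{"motion":{"type":"string"}},"required":["motion"]}

```bash
mkdir -p pics
python3 - <<'E'
from plant import *
import cv2,numpy as np
s=state();print(s['time'],s['tool_pos'],s['tool_rot'],s['contact_force'])
for c in("top","scene"):
    f=grab_frame(c);cv2.imwrite(f'pics/{c}0.png',f['color'][:,:,::-1])
    for t in("lock_center","dial_grip","shackle_bow","cradle","marker_black","caliper","tape_black","nippers","stopwatch"):
        print(c,t,[(round(float(r['p']),2),np.round(r['at'],3)) for r in place_of(c,t)[:2]])
E
```

```text
0.0 [0.26406229 0.56574714 0.20767052] [-3.45146788e-04  2.16672235e-01  9.76243867e-01 -9.67636504e-04] [-0.15943446  0.77296425 -0.81210132]
top lock_center [(0.67, array([0.586, 0.139, 0.03 ]))]
top dial_grip [(0.78, array([0.585, 0.142, 0.068]))]
top shackle_bow [(0.73, array([0.508, 0.158, 0.035]))]
top cradle [(0.57, array([0.59 , 0.139, 0.001]))]
top marker_black []
top caliper [(0.9, array([ 0.455, -0.387,  0.002])), (0.23, array([ 0.451,  0.335, -0.   ]))]
top tape_black [(0.72, array([0.653, 0.351, 0.   ])), (0.71, array([ 0.683, -0.051, -0.003]))]
top nippers [(0.71, array([ 0.468, -0.132, -0.003]))]
top stopwatch []
scene lock_center [(0.59, array([0.587, 0.14 , 0.034]))]
scene dial_grip [(0.55, array([0.587, 0.142, 0.064]))]
scene shackle_bow [(0.45, array([0.511, 0.161, 0.032])), (0.23, array([0.586, 0.143, 0.064]))]
scene cradle [(0.94, array([ 0.585,  0.139, -0.001]))]
scene marker_black [(0.55, array([ 0.654,  0.35 , -0.   ]))]
scene caliper [(0.81, array([ 0.455, -0.388, -0.003]))]
scene tape_black [(0.48, array([ 0.679, -0.05 , -0.003]))]
scene nippers [(0.98, array([ 0.468, -0.132,  0.   ]))]
scene stopwatch [(0.66, array([0.45 , 0.331, 0.001]))]
```

Run:
```python
from plant import *
import cv2,numpy as np
f=grab_frame("top")
K=f['intrinsics'];T=f['world_from_camera'];print(K,T)
q=np.linalg.inv(T)@np.array([.58,.14,.05,1]);u=K[0,0]*q[0]/-q[2]+K[0,2];v=K[1,1]*-q[1]/-q[2]+K[1,2];print(u,v)
u,v=int(u),int(v)
c=f['color'][max(v-70,0):v+70,max(u-90,0):u+90,::-1]
c=cv2.resize(c,None,fx=4,fy=4,interpolation=cv2.INTER_CUBIC)
cv2.imwrite('pics/topc.png',c);print(c.shape,u-90,v-70)
```

```text
[[484.46582137   0.         317.54713688]
 [  0.         484.46582137 234.99749996]
 [  0.           0.           1.        ]] [[-0.01381354  0.98161398 -0.19037641  0.36338262]
 [-0.99988532 -0.01237862  0.00872446 -0.00290251]
 [ 0.00620745  0.1904751   0.9816724   1.10916057]
 [ 0.          0.          0.          1.        ]]
249.14340541876612 230.90457678256016
(560, 720, 3) 159 160
```

View pics/top0.png

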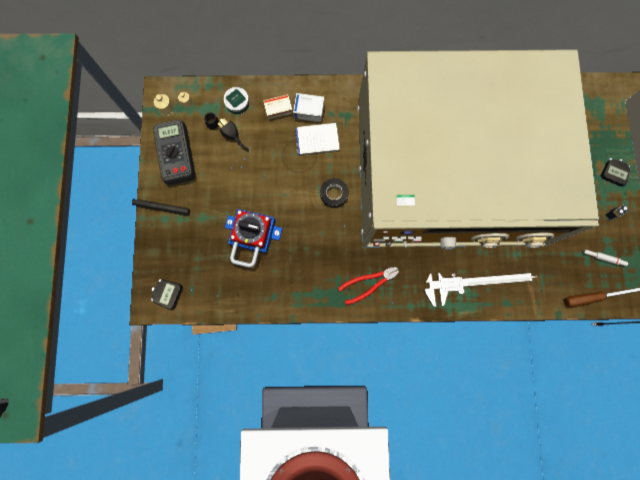

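View pics/topc.png

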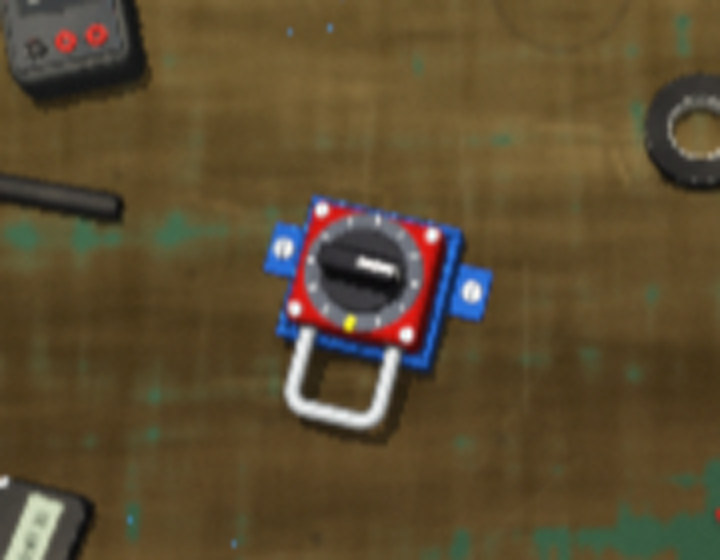

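The lock sits at crop (365,270), its yellow mark at (349,323) and the shackle bow at (335,415). The pointer end, at (397,271), points to the lock's -y side, so the dial is at about 1.57 (3 clicks) and the lock yaw is about -0.225. The tape is 10 cm to the right and well clear.

```bash
cat > h.py <<'E'
from plant import *
import numpy as np
from scipy.spatial.transform import Rotation as R
def to(x,y,z,yaw):
    "shift/turn (fractions) from the measured pose to TCP x,y,z, pointing down, tool y at yaw"
    s=state();q=s['tool_rot'];r=R.from_quat([q[1],q[2],q[3],q[0]])
    c,n=np.cos(yaw),np.sin(yaw)
    g=R.from_matrix(np.array([[-n,c,0],[c,n,0],[0,0,-1]]).T if 0 else np.column_stack([[-n,c,0],[c,n,0],[0,0,-1]]))
    print('det',round(float(np.linalg.det(np.column_stack([[-n,c,0],[c,n,0],[0,0,-1]]))),2),
      'shift',np.round(r.inv().apply(np.array([x,y,z])-s['tool_pos'])/.5,4),'turn',np.round((r.inv()*g).as_rotvec()/1.5,4))
E
python3 -c "
from h import *
to(.586,.141,.2,-.225)"
```

```text
det 1.0 shift [-0.9427 -0.4986  0.0178] turn [-0.     0.     0.906]
```

jog_arm(
  motion="100 -0.943 -0.499 0.018 0 0 0.906; 100 -0.943 -0.499 0.018 0 0 0.906; 100 -0.943 -0.499 0.018 0 0 0.906; 100 -0.943 -0.499 0.018 0 0 0.906; 100 -0.943 -0.499 0.018 0 0 0.906",
)

```text
time: 1.68
tool_pos: [0.4538, 0.3154, 0.2039]
tool_rot: [0.0, 0.637, 0.771, 0.0]
contact_force: [0.9, -1.0, 0.6]
gripper_width: 0.999
grasp_force: 0.0
```

```bash
python3 -c "
from h import *
to(.586,.141,.2,-.225)"
```

```text
det 1.0 shift [-0.3926  0.1936  0.0078] turn [ 0.0005 -0.0003  0.277 ]
```

jog_arm(
  motion="60 -0.392 0.194 0.008 0 0 0.277; 60 -0.392 0.194 0.008 0 0 0.277; 60 -0.392 0.194 0.008 0 0 0.277; 60 -0.392 0.194 0.008 0 0 0.277; 60 -0.392 0.194 0.008 0 0 0.277",
)

```text
time: 2.3
tool_pos: [0.5872, 0.1418, 0.1994]
tool_rot: [-0.0, 0.781, 0.624, -0.0]
contact_force: [-0.8, -0.3, -0.1]
gripper_width: 0.602
grasp_force: 0.0
```

Run:
```python
from h import *
import cv2
f=grab_frame("wrist");cv2.imwrite('pics/w1.png',f['color'][:,:,::-1])
for t in("lock_center","dial_grip","shackle_bow","cradle"):
    print(t,[(round(float(r['p']),2),np.round(r['at'],4)) for r in place_of("wrist",t)[:2]])
s=state();print(s['tool_pos'])
to(.586,.141,.1,-.225)
```

```text
lock_center [(0.56, array([0.5887, 0.1379, 0.03  ]))]
dial_grip [(0.81, array([0.5864, 0.1382, 0.0653]))]
shackle_bow [(0.67, array([0.5084, 0.1556, 0.027 ]))]
cradle []
[0.58560418 0.14485565 0.1997276 ]
det 1.0 shift [-0.0074  0.0025  0.1995] turn [-0.     -0.0002  0.0051]
```

View pics/w1.png

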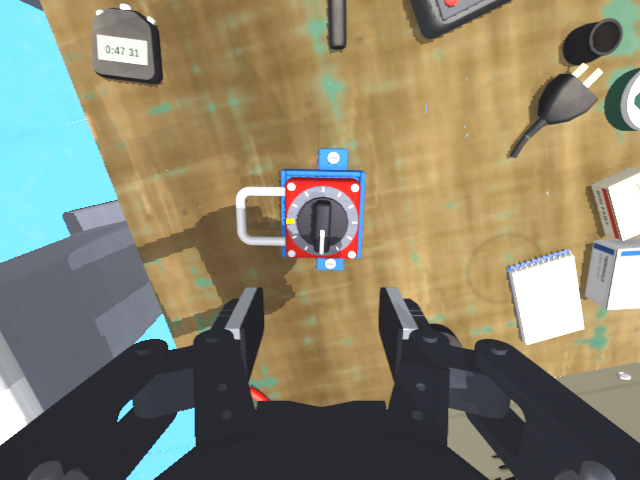

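The lock is centred at (323,221), the yellow mark at (290,221) on the left, and the pointer tip at (322,250) points down. That confirms the dial is about 1.57. I'll refine the bar and bow positions from depth.

```bash
cat >> h.py <<'E'
def cloud(cam="wrist"):
    f=grab_frame(cam);d=f['range_z'];K=f['intrinsics'];v,u=np.mgrid[:480,:640]
    p=np.stack([(u-K[0,2])/K[0,0]*d,-(v-K[1,2])/K[1,1]*d,-d],-1)
    T=f['world_from_camera'];return f['color'],p@T[:3,:3].T+T[:3,3],d>0
E
python3 - <<'E'
from h import *
import cv2
c,p,ok=cloud()
m=np.zeros_like(ok);m[140:285,220:380]=1
def rect(n,k):
    a=p[k&ok&m][:,:2];r=cv2.minAreaRect((a*1000).astype(np.float32));print(n,len(a),a.mean(0).round(4),np.round(r[0],1),np.round(r[1],1),r[2],'z',np.median(p[k&ok&m][:,2]).round(4))
z=p[...,2]
rect('bar',(z>.068)&(z<.09))
ci=c.astype(int)
red=(ci[...,0]>130)&(ci[...,1]<70)&(ci[...,2]<70)&(z>.04)
rect('body',red)
e=np.array([-np.cos(-.225),-np.sin(-.225)]);w=np.array([-e[1],e[0]])
al=(p[...,:2]-[.5875,.139])@e;tr=(p[...,:2]-[.5875,.139])@w
k=(z>.015)&(al>.06)&(al<.1);rect('shackle',k)
a=al[k&ok&m];t=tr[k&ok&m]
b=k&ok&m&(abs(tr)<.012);print('bow along',np.percentile(al[b],[5,50,95]).round(4),'tr',t.min(),t.max(),z[b].max())
E
```

```text
bar 794 [0.588  0.1417] [587.6 140.1] [44.7 14. ] 74.87200927734375 z 0.0762
body 1246 [0.589  0.1495] [588. 141.] [74.7 68.7] 76.13460540771484 z 0.0469
shackle 742 [0.5155 0.1593] [517.5 157.7] [58.5 24.6] 77.026123046875 z 0.0341
bow along [0.0758 0.0792 0.0837] tr -0.031878959471364765 0.02661359983335766 0.036437988954486245
```

```bash
python3 -c "
from h import *
to(.5877,.1405,.060,-.25)"
```

```text
det 1.0 shift [-0.0077  0.0059  0.2795] turn [ 0.     -0.0001  0.0218]
```

jog_arm(
  motion="60 -0.008 0.006 0.1 0 0 0.022; 60 -0.008 0.006 0.2 0 0 0.022; 60 -0.008 0.006 0.26 0 0 0.022; 60 -0.008 0.006 0.26 0 0 0.022; 60 -0.008 0.006 0.26 0 0 0.022",
)

```text
time: 3.22
tool_pos: [0.5893, 0.1398, 0.0715]
tool_rot: [0.001, 0.79, 0.613, 0.001]
contact_force: [0.6, 0.9, 0.5]
gripper_width: 0.599
grasp_force: 0.0
```

```bash
python3 -c "
from h import *
print(state()['tool_pos'],state()['contact_force'])
to(.5877,.1405,.060,-.25)"
```

```text
[0.58926074 0.13984441 0.07148509] [0.57538369 0.86834272 0.49993675]
det 1.0 shift [ 0.0005 -0.0034  0.023 ] turn [ 0.0016 -0.0006 -0.0008]
```

jog_arm(
  motion="60 0 -0.002 0.022 0 0 0; 30 0 -0.002 0.022 0 0 0; 0 0 -0.002 0.022 0 0 0; 0 0 -0.002 0.022 0 0 0; 0 0 -0.002 0.022 0 0 0",
)

```text
time: 3.85
tool_pos: [0.5875, 0.1395, 0.0589]
tool_rot: [0.0, 0.79, 0.613, 0.0]
contact_force: [-0.7, 0.9, 0.2]
gripper_width: -0.005
grasp_force: 0.0
```

Run:
```python
from h import *
import cv2
s=state();print(s['gripper_width'],s['grasp_force'],s['tool_pos'],s['contact_force'])
f=grab_frame("wrist");g=grab_frame("scene")
K=g['intrinsics'];q=np.linalg.inv(g['world_from_camera'])@np.array([.588,.14,.06,1]);u,v=int(K[0,0]*q[0]/-q[2]+K[0,2]),int(K[1,1]*q[1]/q[2]+K[1,2])
sc=cv2.resize(g['color'][max(0,v-60):v+60,max(0,u-50):u+50],(400,480),interpolation=2)
cv2.imwrite('pics/w2.png',np.hstack([cv2.resize(f['color'],(400,480))if 0 else f['color'][:,120:520],sc])[:,:,::-1])
```

```text
-0.005176137410157105 0.0 [0.58746174 0.13945969 0.05885818] [-0.66389458  0.93016185  0.20336008]
```

View pics/w2.png

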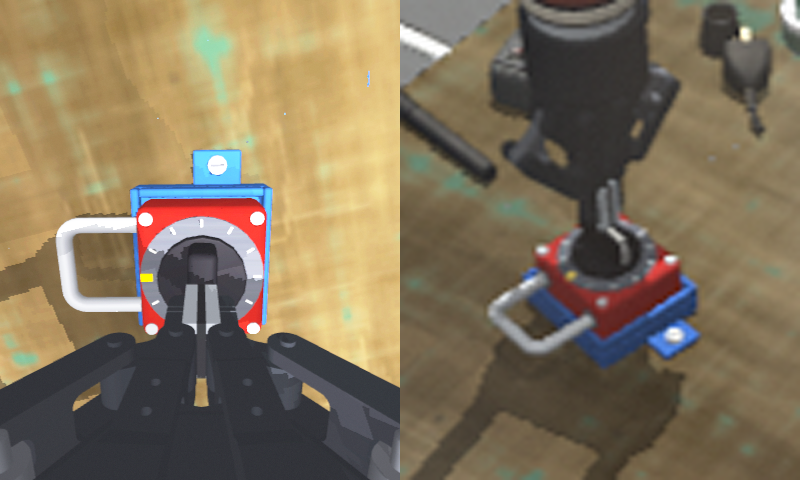

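The wrist view shows the fingers shut in front of the bar at (190–217, 285), with the bar itself free at (202,250). So the grasp missed. I'll measure the fingertips in the depth cloud.

Run:
```python
from h import *
c,p,ok=cloud()
for u in (310,332):
    for v in range(280,340,8): print(u,v,p[v,u].round(3),end=' | ')
    print()
print('bar',[p[v,322].round(3) for v in range(240,284,6)])
c,p,ok=cloud('scene');k=ok&(abs(p[...,0]-.588)<.06)&(abs(p[...,1]-.14)<.05)
z=p[...,2]
for lo in np.arange(.055,.11,.006):
    a=p[k&(z>lo)&(z<lo+.006)];print(lo.round(3),len(a),a.min(0).round(3),a.max(0).round(3)) if len(a) else 0
print(state()['joint_pos'],state()['tool_pos'])
```

```text
310 280 [0.585 0.151 0.075] | 310 288 [0.586 0.153 0.089] | 310 296 [0.586 0.152 0.097] | 310 304 [0.586 0.153 0.104] | 310 312 [0.586 0.152 0.109] | 310 320 [0.587 0.152 0.116] | 310 328 [0.587 0.153 0.122] | 310 336 [0.588 0.154 0.129] | 
332 280 [0.595 0.148 0.076] | 332 288 [0.595 0.15  0.089] | 332 296 [0.595 0.15  0.096] | 332 304 [0.594 0.15  0.104] | 332 312 [0.594 0.15  0.109] | 332 320 [0.594 0.15  0.116] | 332 328 [0.594 0.152 0.124] | 332 336 [0.594 0.151 0.127] | 
bar [array([0.594, 0.162, 0.055]), array([0.605, 0.209, 0.223]), array([0.593, 0.162, 0.073]), array([0.593, 0.16 , 0.077]), array([0.592, 0.157, 0.076]), array([0.592, 0.154, 0.076]), array([0.591, 0.152, 0.077]), array([0.59 , 0.149, 0.077])]
0.055 87 [0.565 0.111 0.055] [0.611 0.164 0.061]
0.061 21 [0.571 0.117 0.061] [0.608 0.161 0.067]
0.067 21 [0.575 0.118 0.067] [0.588 0.161 0.073]
0.073 36 [0.578 0.118 0.073] [0.593 0.16  0.079]
0.079 12 [0.58  0.123 0.079] [0.592 0.139 0.085]
0.085 10 [0.578 0.128 0.085] [0.596 0.138 0.091]
0.091 16 [0.575 0.128 0.091] [0.602 0.148 0.096]
0.097 20 [0.573 0.129 0.097] [0.599 0.15  0.103]
0.103 16 [0.574 0.13  0.103] [0.591 0.149 0.109]
0.109 19 [0.575 0.128 0.109] [0.599 0.147 0.114]
[ 1.09880068e-01  1.39543996e-01  1.78242946e+00 -1.17758060e-07
  1.21956554e+00  3.61919071e-01] [0.58733096 0.13944712 0.05868828]
```

jog_arm(
  motion="0 0 0 -0.06 0 0 0; 0 0 0 -0.06 0 0 0; 0 0 0 -0.06 0 0 0; 0 0 0 -0.06 0 0 0; 0 0 0 -0.06 0 0 0",
)

```text
time: 4.68
tool_pos: [0.5867, 0.1394, 0.0875]
tool_rot: [-0.0, 0.79, 0.613, -0.001]
contact_force: [0.4, 0.1, 0.2]
gripper_width: -0.003
grasp_force: 0.0
```

Run:
```python
from h import *
c,p,ok=cloud();s=state();print(s['tool_pos'])
for u in (304,310,332,340):
    print(u,[tuple(p[v,u].round(3)) for v in range(272,300,3)])
c,p,ok=cloud('scene');z=p[...,2];k=ok&(abs(p[...,0]-.588)<.03)&(abs(p[...,1]-.14)<.025)
print(np.histogram(z[k],np.arange(.07,.15,.004)))
```

```text
[0.58680254 0.1393887  0.08778022]
304 [(np.float64(0.575), np.float64(0.137), np.float64(0.056)), (np.float64(0.575), np.float64(0.135), np.float64(0.054)), (np.float64(0.574), np.float64(0.133), np.float64(0.054)), (np.float64(0.574), np.float64(0.131), np.float64(0.055)), (np.float64(0.573), np.float64(0.129), np.float64(0.053)), (np.float64(0.572), np.float64(0.127), np.float64(0.054)), (np.float64(0.572), np.float64(0.125), np.float64(0.055)), (np.float64(0.57), np.float64(0.121), np.float64(0.049)), (np.float64(0.582), np.float64(0.149), np.float64(0.117)), (np.float64(0.583), np.float64(0.153), np.float64(0.128))]
310 [(np.float64(0.581), np.float64(0.143), np.float64(0.073)), (np.float64(0.581), np.float64(0.141), np.float64(0.073)), (np.float64(0.58), np.float64(0.139), np.float64(0.074)), (np.float64(0.58), np.float64(0.137), np.float64(0.073)), (np.float64(0.585), np.float64(0.152), np.float64(0.114)), (np.float64(0.585), np.float64(0.152), np.float64(0.116)), (np.float64(0.585), np.float64(0.152), np.float64(0.119)), (np.float64(0.585), np.float64(0.152), np.float64(0.122
[... 860 characters left out ...]
at64(0.128), np.float64(0.055)), (np.float64(0.595), np.float64(0.125), np.float64(0.055)), (np.float64(0.595), np.float64(0.124), np.float64(0.055)), (np.float64(0.594), np.float64(0.121), np.float64(0.054)), (np.float64(0.594), np.float64(0.12), np.float64(0.055)), (np.float64(0.593), np.float64(0.115), np.float64(0.049)), (np.float64(0.597), np.float64(0.145), np.float64(0.117)), (np.float64(0.596), np.float64(0.145), np.float64(0.119))]
(array([15, 31, 35,  1,  0,  0,  0,  0,  0,  0,  1,  6,  5, 21, 10, 16, 13,
       15,  9]), array([0.07 , 0.074, 0.078, 0.082, 0.086, 0.09 , 0.094, 0.098, 0.102,
       0.106, 0.11 , 0.114, 0.118, 0.122, 0.126, 0.13 , 0.134, 0.138,
       0.142, 0.146]))
```

The shut fingertips show at z 0.112 while the TCP reads 0.088. The tips really end about 24 mm behind the reported TCP, so I'll go 24 mm deeper.

jog_arm(
  motion="50 0.003 0.001 0 0 0 0; 50 0.003 0.001 0.03 0 0 0; 50 0.003 0.001 0.06 0 0 0; 50 0.003 0.001 0.09 0 0 0; 50 0.003 0.001 0.102 0 0 0",
)

```text
time: 5.4
tool_pos: [0.5868, 0.1406, 0.0353]
tool_rot: [-0.001, 0.79, 0.613, -0.001]
contact_force: [-0.7, 0.1, 0.0]
gripper_width: 0.499
grasp_force: 0.0
```

jog_arm(
  motion="50 0 0 0 0 0 0; 20 0 0 0 0 0 0; 0 0 0 0 0 0 0; 0 0 0 0 0 0 0; 0 0 0 0 0 0 0",
)

```text
time: 6.02
tool_pos: [0.5884, 0.1409, 0.0386]
tool_rot: [0.0, 0.79, 0.613, 0.0]
contact_force: [-3.3, -0.1, 6.0]
gripper_width: 0.146
grasp_force: 60.0
```

jog_arm(
  motion="0 0 0 -0.004 0 0 0.11; 0 0 0 -0.004 0 0 0.22; 0 0 0 -0.004 0 0 0.33; 0 0 0 -0.004 0 0 0.44; 0 0 0 -0.004 0 0 0.55",
)

```text
time: 6.65
tool_pos: [0.589, 0.1402, 0.0389]
tool_rot: [0.001, 0.97, 0.242, 0.001]
contact_force: [4.2, -0.6, -4.6]
gripper_width: 0.151
grasp_force: 58.9
```

jog_arm(
  motion="0 0 0 0 0 0 0.11; 0 0 0 0 0 0 0.22; 0 0 0 0 0 0 0.33; 0 0 0 0 0 0 0.44; 0 0 0 0 0 0 0.495",
)

```text
time: 7.28
tool_pos: [0.5883, 0.1403, 0.0388]
tool_rot: [0.0, 0.992, -0.126, 0.001]
contact_force: [1.6, -1.6, -3.4]
gripper_width: 0.145
grasp_force: 59.0
```

jog_arm(
  motion="0 0 0 0 0 0 0; 0 0 0 0 0 0 0; 20 0 0 0 0 0 0; 50 0 0 0 0 0 0; 50 0 0 0 0 0 0",
)

```text
time: 7.9
tool_pos: [0.5884, 0.141, 0.0402]
tool_rot: [-0.0, 0.992, -0.124, 0.0]
contact_force: [0.2, 0.0, 0.5]
gripper_width: 0.504
grasp_force: 0.0
```

jog_arm(
  motion="50 0 0 -0.05 0 0 0; 50 0 0 -0.12 0 0 0; 50 0 0 -0.2 0 0 0; 50 0 0 -0.2 0 0 0; 50 0 0 -0.2 0 0 0",
)

```text
time: 8.52
tool_pos: [0.5879, 0.1409, 0.1394]
tool_rot: [-0.0, 0.992, -0.124, -0.0]
contact_force: [0.0, -1.1, -0.3]
gripper_width: 0.502
grasp_force: 0.0
```

Run:
```python
from h import *
import cv2
c,p,ok=cloud();z=p[...,2]
cv2.imwrite('pics/w3.png',c[:,:,::-1])
k=ok&(z>.068)&(z<.085)&(np.hypot(p[...,0]-.588,p[...,1]-.14)<.035);a=p[k][:,:2]
r=cv2.minAreaRect((a*1000).astype(np.float32));print('bar',r)
k=ok&(z>.02)&(z<.045)&(np.hypot(p[...,0]-.51,p[...,1]-.1595)<.04)&(p[...,0]<.53)
a=p[k][:,:2];r=cv2.minAreaRect((a*1000).astype(np.float32));print('bow',r,cv2.boxPoints(r))
for t in("lock_center","shackle_bow"):print(t,[(round(float(r['p']),2),np.round(r['at'],4)) for r in place_of("wrist",t)[:1]])
print(state()['tool_pos'],state()['joint_pos'])
to(.5103,.1595,.1,-.24)
```

```text
bar ((587.5621337890625, 142.1898193359375), (13.952120780944824, 43.49795150756836), 75.56401824951172)
bow ((515.7803344726562, 157.43328857421875), (60.98936462402344, 28.178476333618164), 89.86258697509766) [[501.61798 126.97247]
 [529.7964  126.90491]
 [529.9427  187.8941 ]
 [501.76428 187.96167]]
lock_center [(0.81, array([0.5857, 0.1377, 0.0283]))]
shackle_bow [(0.92, array([0.5076, 0.1582, 0.0291]))]
[0.58704709 0.14069529 0.13778361] [1.11973453e-01 5.80288995e-02 1.72843286e+00 6.02377373e-05
 1.35820909e+00 1.93141347e+00]
det 1.0 shift [-0.1578  0.0012  0.076 ] turn [-1.000e-03  2.100e-03 -1.053e+00]
```

View pics/w3.png

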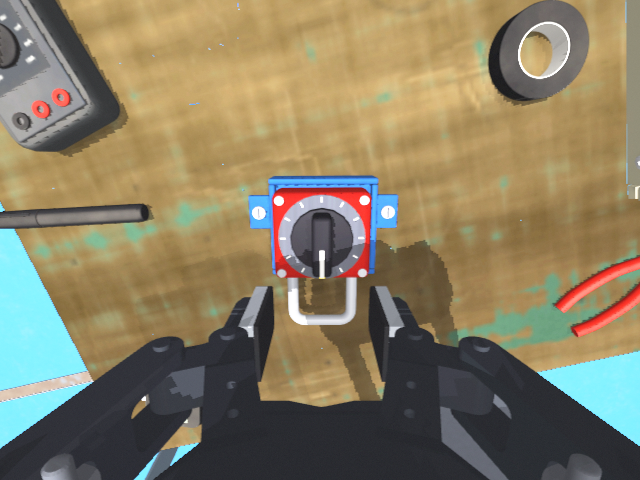

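The pointer, tip at (322,262), now points straight down the image at the yellow mark between the shackle legs. The bar agrees with the lock yaw to about 0.01 rad, so the dial is in the notch. Next is the bow at (322,320).

jog_arm(
  motion="30 -0.158 0.001 0 0 0 -0.12; 30 -0.158 0.001 0 0 0 -0.24; 30 -0.158 0.001 0 0 0 -0.36; 30 -0.158 0.001 0 0 0 -0.48; 30 -0.158 0.001 0 0 0 -0.6",
)

```text
time: 9.3
tool_pos: [0.5106, 0.1597, 0.1383]
tool_rot: [-0.0, 0.946, 0.323, -0.001]
contact_force: [-0.4, -0.8, -0.8]
gripper_width: 0.301
grasp_force: 0.0
```

jog_arm(
  motion="30 0 0 0 0 0 -0.12; 30 0 0 0 0 0 -0.24; 30 0 0 0 0 0 -0.36; 30 0 0 0 0 0 -0.45; 30 0 0 0 0 0 -0.45",
)

```text
time: 9.93
tool_pos: [0.5108, 0.1597, 0.1385]
tool_rot: [-0.001, 0.789, 0.615, -0.001]
contact_force: [-0.2, -0.7, -0.1]
gripper_width: 0.298
grasp_force: 0.0
```

Run:
```python
from h import *
c,p,ok=cloud();z=p[...,2]
yaw=-.24;e=np.array([-np.cos(yaw),-np.sin(yaw)]);w=np.array([-e[1],e[0]])
d=p[...,:2]-[.588,.141];al=d@e;tr=d@w
b=ok&(z>.02)&(z<.05)&(al>.065)&(al<.1)&(abs(tr)<.05)
n=b&(abs(tr)<.012);print(n.sum(),np.percentile(al[n],[2,50,98]).round(4),np.percentile(tr[b],[1,99]).round(4),np.percentile(z[n],90))
for s in(-1,1):
    q=b&(al>.074)&(abs(tr-s*.01)<.004);print(s,q.sum(),np.median(al[q]).round(4))
print(state()['tool_pos'],state()['gripper_width'])
to(.5103,.160,-.008,-.24)
```

```text
321 [0.0772 0.0812 0.0858] [-0.0299  0.0267] 0.03534956962721625
-1 119 0.0812
1 103 0.0813
[0.51088942 0.15963652 0.13861998] 0.298832808201596
det 1.0 shift [ 0.0006 -0.0008  0.2932] turn [-0.0011  0.0005 -0.0045]
```

jog_arm(
  motion="30 0.001 -0.003 0.08 0 0 0; 30 0.001 -0.003 0.16 0 0 0; 30 0.001 -0.003 0.24 0 0 0; 30 0.001 -0.003 0.27 0 0 0; 30 0.001 -0.003 0.292 0 0 0",
)

```text
time: 10.6
tool_pos: [0.5104, 0.1606, -0.0066]
tool_rot: [0.0, 0.788, 0.615, 0.0]
contact_force: [-0.2, -0.0, 0.3]
gripper_width: 0.299
grasp_force: 0.0
```

jog_arm(
  motion="30 0 0 0 0 0 0; 0 0 0 0 0 0 0; 0 0 0 0 0 0 0; 0 0 0 0 0 0 0; 0 0 0 0 0 0 0",
)

```text
time: 11.22
tool_pos: [0.5109, 0.1609, -0.0054]
tool_rot: [0.0, 0.788, 0.616, 0.001]
contact_force: [-1.2, 1.1, 5.3]
gripper_width: 0.075
grasp_force: 58.9
```

jog_arm(
  motion="0 0 -0.008 -0.002 0 0 0; 0 0 -0.016 -0.002 0 0 0; 0 0 -0.024 -0.002 0 0 0; 0 0 -0.032 -0.002 0 0 0; 0 0 -0.04 -0.002 0 0 0",
)

```text
time: 11.85
tool_pos: [0.4908, 0.1656, -0.0051]
tool_rot: [0.0, 0.788, 0.616, 0.0]
contact_force: [4.1, 0.9, 3.7]
gripper_width: 0.078
grasp_force: 58.9
```

jog_arm(
  motion="0 0 -0.004 0 0 0 0; 0 0 -0.006 0 0 0 0; 0 0 -0.006 0 0 0 0; 0 0 -0.006 0 0 0 0; 0 0 -0.006 0 0 0 0",
)

```text
time: 12.48
tool_pos: [0.4877, 0.1663, -0.0054]
tool_rot: [-0.0, 0.788, 0.616, -0.0]
contact_force: [2.2, 2.0, 2.1]
gripper_width: 0.078
grasp_force: 59.0
```

jog_arm(
  motion="0 0 -0.002 0 0 0 0; 0 0 -0.004 0 0 0 0; 0 0 -0.004 0 0 0 0; 0 0 -0.004 0 0 0 0; 0 0 -0.004 0 0 0 0",
)

```text
time: 13.1
tool_pos: [0.4879, 0.1663, -0.0048]
tool_rot: [0.002, 0.788, 0.616, 0.002]
contact_force: [7.5, -0.4, -0.2]
gripper_width: 0.076
grasp_force: 58.7
```

At the stop: the force rose and the tool no longer moved. Relaxing, releasing and rising.

jog_arm(
  motion="0 0 0.003 0 0 0 0; 15 0 0.003 0 0 0 0; 30 0 0.003 0 0 0 0; 30 0 0.003 0 0 0 0; 30 0 0.003 -0.03 0 0 0",
)

```text
time: 13.72
tool_pos: [0.4854, 0.1659, 0.0084]
tool_rot: [-0.001, 0.788, 0.616, -0.002]
contact_force: [0.1, 0.3, -0.0]
gripper_width: 0.303
grasp_force: 0.0
```

jog_arm(
  motion="50 0 0 -0.08 0 0 0; 50 0 0 -0.16 0 0 0; 50 0 0 -0.25 0 0 0; 50 0 0 -0.25 0 0 0; 50 0 0 -0.25 0 0 0",
)

```text
time: 14.35
tool_pos: [0.4871, 0.1663, 0.1349]
tool_rot: [0.0, 0.788, 0.616, 0.0]
contact_force: [-0.6, -0.2, -1.4]
gripper_width: 0.498
grasp_force: 0.0
```

Run:
```python
from h import *
import cv2
c,p,ok=cloud();z=p[...,2]
cv2.imwrite('pics/w4.png',c[:,:,::-1])
k=ok&(z>.068)&(z<.085)&(np.hypot(p[...,0]-.588,p[...,1]-.14)<.035);a=p[k][:,:2]
r=cv2.minAreaRect((a*1000).astype(np.float32));print('bar',r,len(a))
yaw=-.24;e=np.array([-np.cos(yaw),-np.sin(yaw)]);w=np.array([-e[1],e[0]])
d=p[...,:2]-[.588,.141];al=d@e;tr=d@w
n=ok&(z>.02)&(z<.05)&(al>.07)&(al<.12)&(abs(tr)<.012);print(n.sum(),np.percentile(al[n],[2,50,98]).round(4))
print(state()['tool_pos'],state()['joint_pos'])
to(.5865,.1408,.1,-.24-np.pi/2)
```

```text
bar ((585.7273559570312, 142.50205993652344), (13.91956901550293, 44.20722198486328), 75.98682403564453) 1403
316 [0.1   0.104 0.108]
[0.48645326 0.16611514 0.13373761] [ 1.84227096e-01 -1.55978037e-01  1.94172086e+00 -2.58711678e-05
  1.35770867e+00  4.28682394e-01]
det 1.0 shift [-0.0006  0.2065  0.0671] turn [-5.0000e-04  1.3000e-03  1.0442e+00]
```

View pics/w4.png

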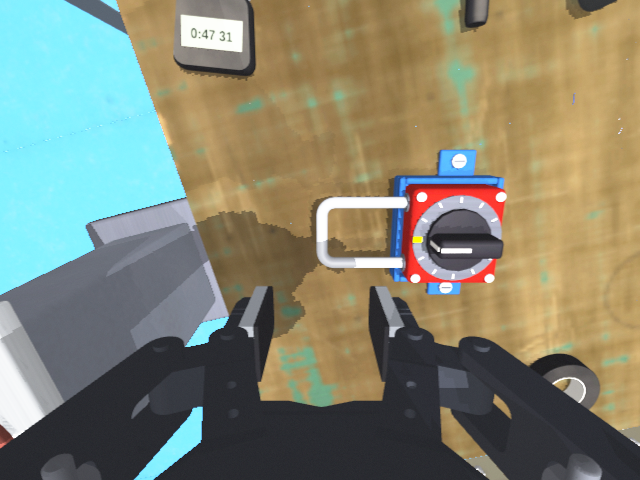

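The shackle is out: the bow is at (322,235), 104 mm from the centre against 81 before. The pointer, tip at (432,240), is on the yellow mark at (417,240). Moving to the bar for the lift.

jog_arm(
  motion="50 0 0.12 0 0 0 0.12; 50 0 0.207 0 0 0 0.24; 50 0 0.207 0 0 0 0.36; 50 0 0.207 0 0 0 0.48; 50 0 0.207 0 0 0 0.6",
)

```text
time: 15.02
tool_pos: [0.5864, 0.1409, 0.1321]
tool_rot: [-0.0, 0.978, 0.209, -0.002]
contact_force: [0.8, 0.6, 0.2]
gripper_width: 0.5
grasp_force: 0.0
```

jog_arm(
  motion="50 0 0 0 0 0 0.12; 50 0 0 0 0 0 0.24; 50 0 0 0 0 0 0.36; 50 0 0 0 0 0 0.444; 50 0 0 0 0 0 0.444",
)

```text
time: 15.65
tool_pos: [0.5865, 0.1411, 0.1326]
tool_rot: [0.0, 0.993, -0.119, -0.002]
contact_force: [-0.5, -0.1, -0.6]
gripper_width: 0.498
grasp_force: 0.0
```

Run:
```python
from h import *
print(state()['tool_pos'])
to(.5862,.1412,.038,-.24-np.pi/2)
```

```text
[0.58651778 0.14108221 0.1325625 ]
det 1.0 shift [-0.     -0.0003  0.1891] turn [0.0009 0.0023 0.0012]
```

jog_arm(
  motion="50 0 0 0.07 0 0 0; 50 0 0 0.12 0 0 0; 50 0 0 0.16 0 0 0; 50 0 0 0.18 0 0 0; 50 0 0 0.19 0 0 0",
)

```text
time: 16.27
tool_pos: [0.5878, 0.1412, 0.0393]
tool_rot: [0.0, 0.993, -0.119, -0.0]
contact_force: [0.9, -0.1, -0.2]
gripper_width: 0.498
grasp_force: 0.0
```

jog_arm(
  motion="50 0 0 0 0 0 0; 0 0 0 0 0 0 0; 0 0 0 0 0 0 0; 0 0 0 0 0 0 0; 0 0 0 0 0 0 0",
)

```text
time: 16.9
tool_pos: [0.5884, 0.1406, 0.0408]
tool_rot: [0.0, 0.993, -0.12, 0.001]
contact_force: [-2.4, -4.1, 5.9]
gripper_width: 0.145
grasp_force: 61.0
```

jog_arm(
  motion="0 0 0 -0.01 0 0 0; 0 0 0 -0.02 0 0 0; 0 0 0 -0.035 0 0 0; 0 0 0 -0.05 0 0 0; 0 0 0 -0.07 0 0 0",
)

```text
time: 17.52
tool_pos: [0.5871, 0.1415, 0.0749]
tool_rot: [-0.0, 0.993, -0.119, -0.001]
contact_force: [0.3, -0.2, -5.4]
gripper_width: 0.141
grasp_force: 59.6
```

jog_arm(
  motion="0 0 0 -0.03 0 0 0; 0 0 0 -0.06 0 0 0; 0 0 0 -0.1 0 0 0; 0 0 0 -0.14 0 0 0; 0 0 0 -0.18 0 0 0",
)

```text
time: 18.15
tool_pos: [0.588, 0.1412, 0.1665]
tool_rot: [-0.0, 0.993, -0.12, 0.0]
contact_force: [-1.3, 0.2, -4.2]
gripper_width: 0.143
grasp_force: 59.6
```

jog_arm(
  motion="0 0 0 -0.03 0 0 0; 0 0 0 -0.05 0 0 0; 0 0 0 -0.06 0 0 0; 0 0 0 -0.06 0 0 0; 0 0 0 -0.06 0 0 0",
)

```text
time: 18.77
tool_pos: [0.5872, 0.1412, 0.1936]
tool_rot: [0.0, 0.993, -0.12, -0.001]
contact_force: [0.5, 0.3, -4.3]
gripper_width: 0.137
grasp_force: 59.6
```

Run:
```python
from h import *
import cv2
s=state();print(s['tool_pos'],s['gripper_width'],s['grasp_force'],s['contact_force'])
c,p,ok=cloud();cv2.imwrite('pics/w5.png',c[:,:,::-1])
ci=c.astype(int);k=ok&(ci[...,0]>110)&(ci[...,1]<70)&(ci[...,2]<70)&(p[...,2]>.1)
a=p[k];m=a.mean(0);_,sv,V=np.linalg.svd(a-m,full_matrices=False);print(len(a),m,'normal',V[2])
for cam in("wrist","scene"):
    for t in("lock_center","shackle_bow"):print(cam,t,[(round(float(r['p']),2),np.round(r['at'],3)) for r in place_of(cam,t)[:1]])
```

```text
[0.58722344 0.14115935 0.1936076 ] 0.13720082579652215 59.649465680122375 [ 0.46747121  0.30969896 -4.34197007]
5278 [0.60686497 0.13729481 0.19557537] normal [ 0.1911835  -0.04866955  0.98034695]
wrist lock_center []
wrist shackle_bow [(0.27, array([ 0.678, -0.055,  0.003]))]
scene lock_center [(0.56, array([0.584, 0.138, 0.031]))]
scene shackle_bow [(0.61, array([0.508, 0.16 , 0.031]))]
```

View pics/w5.png

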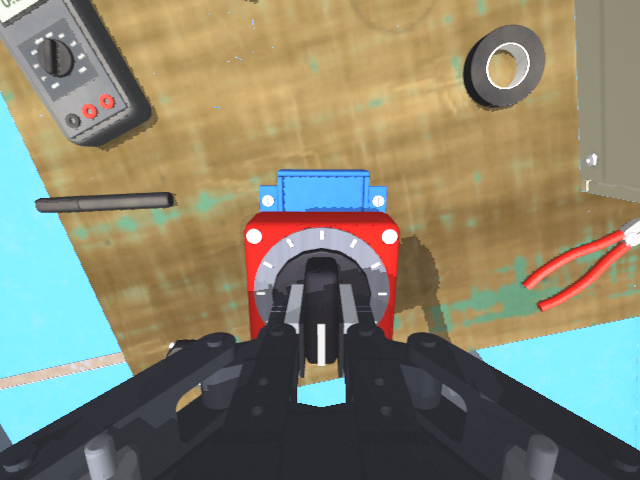

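The lock hangs in the fingers, with the red face at (320,280) and the empty blue cradle behind it at (322,190). I'll check the tilt more cleanly and whether it is steady.

Run:
```python
from h import *
import cv2
def tilt():
    c,p,ok=cloud();ci=c.astype(int)
    k=ok&(ci[...,0]>110)&(ci[...,1]<70)&(ci[...,2]<70)&(p[...,2]>.1)
    a=p[k];g=np.random.default_rng(0);best=None
    for _ in range(300):
        q=a[g.choice(len(a),3,0)];n=np.cross(q[1]-q[0],q[2]-q[0]);n/=np.linalg.norm(n)+1e-12
        i=abs((a-q[0])@n)<.0015
        if best is None or i.sum()>best.sum():best=i
    b=a[best];n=np.linalg.svd(b-b.mean(0),full_matrices=False)[2][2];n*=np.sign(n[2]);print(len(a),best.sum(),n.round(3),np.arccos(n[2]),b.mean(0).round(3))
tilt();tilt()
f=grab_frame("scene");print([np.round(r['at'],3) for t in("lock_center","shackle_bow") for r in place_of("scene",t)[:1]])
K=f['intrinsics'];q=np.linalg.inv(f['world_from_camera'])@np.array([.56,.14,.19,1]);u,v=int(K[0,0]*q[0]/-q[2]+K[0,2]),int(K[1,1]*q[1]/q[2]+K[1,2])
cv2.imwrite('pics/s5.png',cv2.resize(f['color'][max(0,v-60):v+70,max(0,u-70):u+70],None,fx=4,fy=4)[:,:,::-1])
```

```text
5293 3108 [0.003 0.007 1.   ] 0.0077696599706915314 [0.601 0.14  0.2  ]
5284 3023 [-0.     0.003  1.   ] 0.003287823894679636 [0.6   0.139 0.2  ]
[array([0.586, 0.141, 0.187]), array([0.485, 0.167, 0.184])]
```

View pics/s5.png

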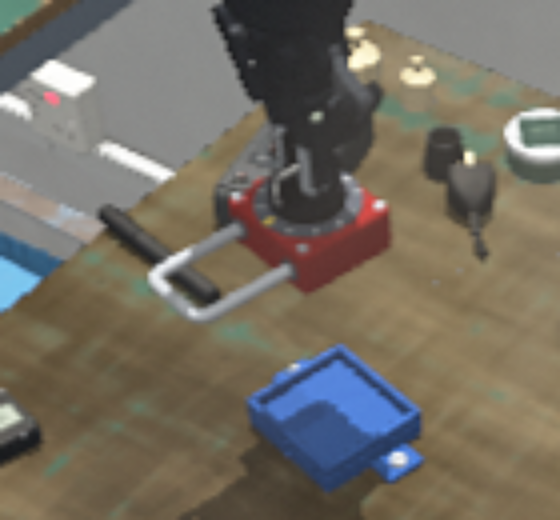

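The lock at (310,235) is level and held at 0.187 m, with its shackle drawn out to (180,300). The cradle at (335,415) is empty. Handing in.

```bash
python3 -c "
from plant import *
print(job_done())"
```

```text
the job is handed in; nothing more can be done
None
```

I opened the padlock and handed the job in with the lock held level and still, its centre about 0.187 m above the bench and the shackle out to its stop; no verdict was returned.

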